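# Slide a well plate home under the nest's spring clip

### The job

Slide the well plate home in its nest: press down the long thumb bar of the spring clip with one fingertip and keep it down while the other fingertip pushes the plate under the clip's raised foot, right up against the end stop. Then let go, so that the clip closes on the plate, and leave. Only press and push: do not lift or tip the plate, and do not disturb the other things on the worktop.

Things in the scene. Friction and masses are not known exactly. Their poses are not given: they have to be found in the camera images.
- well_plate: Flat white 96-well plate, 86 (x) x 128 (y) x 14 mm (z), about 60 g, loose. Origin at the centre of its underside. It lies on the nest's deck between the side guides (1.5 mm play each side), long side along the nest's y, 30 to 42 mm short of home, its leading (+y) edge 3 to 15 mm short of the clip's foot.
- nest: Fixed plate nest: aluminium deck, top 12 mm over the worktop, x -58 to 50, y -112 to 97 mm. Origin at worktop height on the channel's centre line; z up. The plate is pushed along +y; the -y end is open to a fingertip behind the plate. Side guides, inner faces at x = -44.5 and 44.5 mm, rise 6 mm over the deck. The clip and its thumb bar lie along the -x (robot's) side.
- home (a point): Point on the deck, nest frame (0, 25, 12) mm, axes as the nest's, where the plate's origin lies when the plate touches the end stop. The stop's face is at nest y = 89 mm, 12 mm high over the deck, 80 mm wide. With the plate home its rear edge is at nest y = -39 mm.
- clip (a joint): Angle of the spring clip, a steel rocker on an 8 mm hinge tube along y at nest x -53, z 20 mm. 0 = closed with no plate; 0.42 rad = thumb bar fully down, a hard stop. Pressing the bar raises the foot; the spring shuts it. Needs 4 N at first, 9 N at the end. The plate is blocked by the foot below 0.11 rad, passes from 0.14 rad; the foot resting on the plate reads about 0.11.
- thumb_bar (a point): Middle of the top line of the clip's thumb bar, a round steel bar 12 mm thick along y, nest y -112 to -36, x = -75 mm. Its top is 26 mm over the worktop at rest, 17 fully down, 18 at 0.37 rad (plate top 26, deck 12). A fingertip may slide along it, so two tips at one height can press it and push the plate's rear edge together. Pushing up to 30 mm off the centre line is fine.
- clip_foot (a point): Underside of the clip's foot, 18 mm long (nest y 62 to 80 mm), at nest x = -13 mm: 22 mm over the worktop when closed, 36 mm at 0.37 rad. Released, it presses the plate down with about 3 N. The arm that carries it reaches 33 mm over the worktop at rest, 49 mm when open.
- petri_0: Bystander: round closed white petri dish, 92 mm across, 15 mm high; loose, to be left where it is. Origin at its underside.
- marker_b: Bystander: white marker pen, 118 mm long, 10 mm thick, lying; loose, to be left where it is. Origin at its underside.
- usb_stick: Bystander: memory stick, 54 x 17 x 8 mm, lying; loose, to be left where it is. Origin at its underside.
- rack_white: Bystander: white tube rack, 124 x 77 x 29 mm; loose, to be left where it is. Origin at its underside.
- timer: Bystander: bench timer, 59 x 68 x 24 mm; loose, to be left where it is. Origin at its underside.
- reagent_c: Bystander: white reagent bottle with a blue cap, 52 mm across, 106 mm high; loose, to be left where it is. Origin at its underside.
- tape_roll: Bystander: roll of beige tape, 76 mm across, 16 mm high, lying flat; loose, to be left where it is. Origin at its underside.
- tip_box_blue: Bystander: pipette tip box with a blue lower half, 88 x 122 x 72 mm; loose, to be left where it is. Origin at its underside.

How it is judged:
By the outcome, as a careful person would: the job done as asked, in the order asked, and still so for the second after the job is handed in, with the robot touching nothing.
It also fails if it takes over 35 s, if anything falls off the work surface, if the arm or the gripper's body presses on something with over 40 N, if the wrist force passes 120 N, or if a joint passes its speed limit or range.

### The arm

A 7-joint arm with a two-finger parallel gripper is mounted at the origin on a cart in front of the work surface, level with it; the furniture and walls round the work are solid. World frame = base frame: x ahead of the robot, y to its left, z up, the work surface at z = 0. Lengths are in m, angles in rad, forces in N, time in s.
With the tool pointing down it reaches from about 0.425 to 0.925 m from the base axis. Payload 6.8 kg.
Tool frame: the origin (TCP) lies at the very end of the fingers, on their centre line; the grasp point (between the pads) lies 19 mm behind it; z points along the fingers, y is the line along which they close (so a half turn about z gives the same grasp; the last joint's range is limited). The gripper opens to 85 mm and grips with 20 to 120 N. Pads are 22 mm wide; open, the fingers measure 114 mm over their backs; the gripper's body (76 mm by 85 mm) begins 54 mm behind the grasp point. The pads swing forward as they close: fully open they stand 13 mm farther back than shut.
Start: joints at [1.058, 0.477, 0.022, 1.555, -0.011, 1.109, -0.083], TCP at [0.266, -0.62, 0.231] pointing down, gripper open.
Joint ranges: [-2.96, 2.96], [-0.34, 2.1], [-1.41, 1.46], [0.24, 2.44], [-1.37, 4.51], [0.17, 1.92], [-2.96, 2.96]. Speed limits (rad/s): [2.39, 2.39, 3.14, 3.14, 3.14, 3.14, 3.14].

### API

Orientations are given as a unit quaternion [w, x, y, z].
In Python, from station import bot, optics gives the robot as it stands (bot), with the cameras (optics).
- The arm moves only by the shell command python3 nudge.py FILE [FORCE], which reads ROWS from the file FILE. ROWS is a JSON list that holds a single list of rows (three levels of brackets), with 1 to 20 rows, each of 5 numbers: dx, dy, dz in m, then a turn about the tool's z in rad, then the opening from 0.0 (shut) to 1.0 (fully open); each row shifts and turns the commanded pose from where the row before left it, along the tool's axes as they then stand; what a row does not reach is not made up. A row lasts 1/10 s, in which the tool goes at most 0.05 m and 0.15 rad, less where a joint would pass 70% of its speed; a pose out of reach is approached as far as the arm can. The fingers move at their own pace and stop on an object; FORCE is the grip in N (left out, the last holds). Time passes only in rows, so rows that do not move let the fingers close. It prints the time, the measured TCP pose, the force, the opening and the grip force at its end. Input that does not fit is refused with a message, and nothing moves.
- bot.get_obs(): the state, without advancing time (a new reading comes with each control period).
- optics.read_camera(name): name is "scene" or "top"; returns the picture (400x640x3 uint8, blue, green, red); there is no depth.
- optics.camera_info(name): a dict with "vertical_fov" (degrees; the focal length in pixels is half the picture's height over the tangent of half this angle, whatever the lens; pixels are square), "cx", "cy" (the principal point, pixels), "k1" (the pictures are not rectified: a ray, as slopes to the right and down, at radius r is drawn at 1 + k1 r^2 times it, then the intrinsics apply), "view" (4x4, takes a point from world to camera coordinates). Camera axes: x right, y up, looking along -z (the intrinsics and any distortion apply to the point x, -y, -z); pixel columns grow to the right and rows downward; lengths in m; the calibration is good to about 2 mm. A picture is of the moment at which its call begins. camera_info takes no time and is no camera call.
- bot.hand_in(): hands the job in; it is judged then, once.
The state is a dict: "t": time; "q": joint angles; "joint_vel": joint speeds; "joint_torque": joint torques, N m; "eef_pos": TCP position; "tool_rot": TCP orientation; "contact_force": force on the tool from outside, world axes, zero at the start; "torque": the same for the moment, N m; "gripper_width": opening from 0.0 (shut) to 1.0 (fully open); "grasp_force": force on a finger pad.
Only numpy, scipy, OpenCV 4.12 (cv2) and the standard library are available. Lean on these libraries where they do the work, as an engineer would, in place of code of your own. Each camera call takes 0.05 s, during which the arm holds its last target. There are 200 camera calls.

## Working session

There is one attempt and no reset: what is moved stays moved. The work goes in short steps, Python scripts to look and compute and a shell command to move; the robot and the scene stay as the last step left them, time stands still between calls to the robot, and variables do not carry over. Pictures are saved under pics/ and viewed, at most 10 in all, crops included, and the job is handed in when it is done.

```bash
ls; mkdir -p pics; cat > h.py <<'E'
import numpy as np, cv2
from station import bot, optics
def cam(n):
    i=optics.camera_info(n); f=200/np.tan(np.radians(i["vertical_fov"])/2)
    K=np.array([[f,0,i["cx"]],[0,f,i["cy"]],[0,0,1]]); return K,np.array([i["k1"],0,0,0,0.]),np.array(i["view"])
def ray(n,uv,z):
    K,d,V=cam(n)
    p=cv2.undistortPoints(np.array(uv,float).reshape(-1,1,2),K,d).reshape(-1,2)
    D=np.c_[p[:,0],-p[:,1],-np.ones(len(p))]@V[:3,:3]
    C=-V[:3,:3].T@V[:3,3]
    return C+D*((z-C[2])/D[:,2])[:,None]
def proj(n,P):
    K,d,V=cam(n); c=np.atleast_2d(P)@V[:3,:3].T+V[:3,3]
    return cv2.projectPoints((c*[1,-1,-1]).reshape(-1,1,3),np.zeros(3),np.zeros(3),K,d)[0].reshape(-1,2)
E
python3 - <<'E'
from h import *
for n in("top","scene"):
    im=optics.read_camera(n); cv2.imwrite(f"pics/{n}0.png",im); print(n,optics.camera_info(n))
print(bot.get_obs())
E
```

```text
nudge.py
pics
station.py
top {'vertical_fov': 42.73162860389381, 'cx': 319.2673505929184, 'cy': 196.12365490373645, 'k1': -0.016291989825379678, 'view': array([[ 0.02326486, -0.99969188,  0.00865439, -0.08407915],
       [ 0.98300414,  0.02445164,  0.18194772, -0.48768512],
       [-0.18210327,  0.00427432,  0.98327012, -1.68838859],
       [ 0.        ,  0.        ,  0.        ,  1.        ]])}
scene {'vertical_fov': 52.395274654905876, 'cx': 321.52135502601567, 'cy': 194.8543034531693, 'k1': 0.01109185894854707, 'view': array([[-0.70035797, -0.7137606 , -0.0066723 ,  0.29892804],
       [ 0.39725983, -0.39753242,  0.82713518, -0.25020195],
       [-0.59302896,  0.57664008,  0.56196342, -1.4201875 ],
       [ 0.        ,  0.        ,  0.        ,  1.        ]])}
{'t': 0.1, 'q': array([ 1.05788807,  0.47774465,  0.02237068,  1.55632885, -0.01150549,
        1.10929763, -0.0831328 ]), 'joint_vel': array([ 0.00033892, -0.00192278,  0.00185107, -0.00216182,  0.00036236,
        0.00030248,  0.00037917]), 'joint_torque': array([ 4.85373224e-03, -5.97755814e+01,  1.61396764e+00, -2.81951022e+01,
        1.28952228e-02,  5.04962954e-03,  2.85437397e-05]), 'eef_pos': array([ 0.26561407, -0.61997496,  0.23041526]), 'tool_rot': array([-7.92744702e-04,  9.79589794e-01,  2.01005362e-01, -2.28280141e-04]), 'contact_force': array([ 0.74935899,  0.69422884, -0.4636969 ]), 'torque': array([-0.01226073,  0.02981381, -0.02854622]), 'grasp_force': 0.0, 'gripper_width': 1.003371156613058}
```

View pics/top0.png

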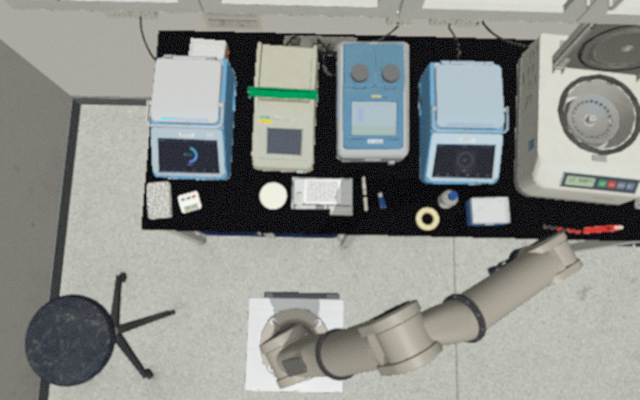

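View pics/scene0.png

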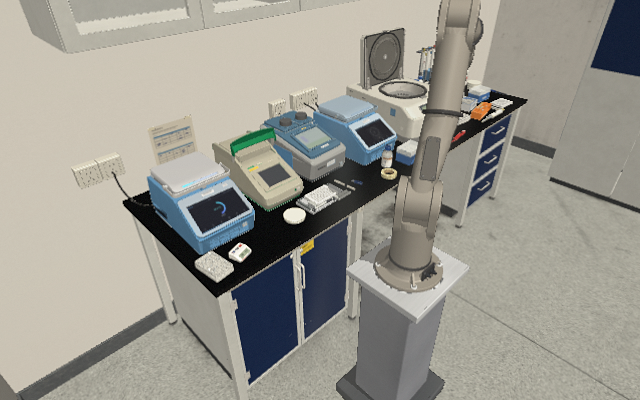

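```bash
python3 - <<'E'
import cv2
a=cv2.imread("pics/top0.png")[165:225,250:395]; a=cv2.resize(a,None,fx=5.5,fy=5.5,interpolation=cv2.INTER_CUBIC)
cv2.imwrite("pics/c1.png",a)
b=cv2.imread("pics/scene0.png")[165:235,270:400]; b=cv2.resize(b,None,fx=6,fy=6,interpolation=cv2.INTER_CUBIC)
cv2.imwrite("pics/c2.png",b)
E
```

```text
(no output)
```

View pics/c1.png

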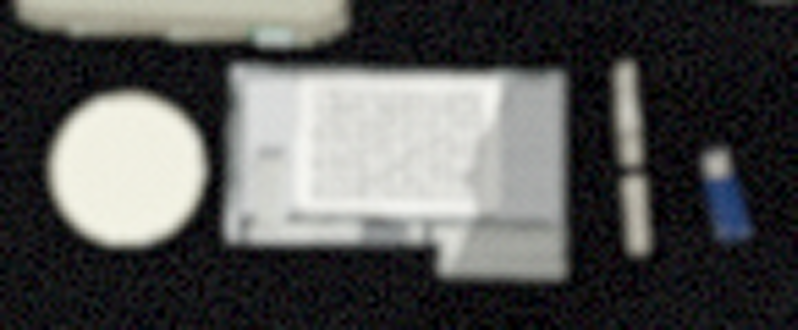

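View pics/c2.png

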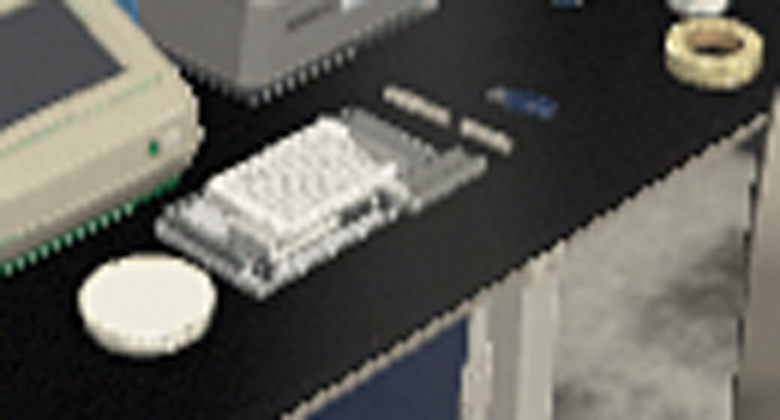

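```bash
cat > m.py <<'E'
from h import *
im=cv2.imread("pics/top0.png"); g=cv2.GaussianBlur(cv2.cvtColor(im,cv2.COLOR_BGR2GRAY),(3,3),0).astype(float)
def edge(profile,th=80,rev=False):   # first subpixel crossing of th from dark side
    p=profile[::-1] if rev else profile
    i=np.argmax(p>th); s=i-1+(th-p[i-1])/(p[i]-p[i-1]); return len(p)-1-s if rev else s
top=[(c,172+edge(g[172:185,c])) for c in range(296,350,4)]
bot_=[(c,200+edge(g[200:225,c],rev=True)) for c in range(333,351,2)]
right=[(345+edge(g[r,345:360],rev=True),r) for r in range(180,214,3)]
left=[(285+edge(g[r,285:300]),r) for r in range(180,207,3)]
for n,e,z in(("top",top,.018),("bar",bot_,.02),("right",right,.012),("left",left,.012)):
    P=ray("top",e,z); v=cv2.fitLine(P[:,:2].astype(np.float32),cv2.DIST_HUBER,0,.01,.01).ravel()
    print(n,P[:,:2].mean(0).round(4),"dir",np.degrees(np.arctan2(v[1],v[0])).round(2),"res",np.ptp((P[:,:2]-v[2:])@[-v[1],v[0]]).round(4))
# scene: white plate rows etc. along mid row
c=np.arange(330,356); print(np.c_[c,g[190,c],g[186,c]].astype(int).T.tolist())
V=cam("top")[2];print(-V[:3,:3].T@V[:3,3])
E
python3 m.py
```

```text
top [ 0.5669 -0.0802] dir 85.35 res 0.014
bar [ 0.4293 -0.1483] dir 89.97 res 0.0004
right [ 0.4974 -0.1874] dir 0.64 res 0.0006
left [0.5068 0.0669] dir -80.48 res 0.0832
[[330, 331, 332, 333, 334, 335, 336, 337, 338, 339, 340, 341, 342, 343, 344, 345, 346, 347, 348, 349, 350, 351, 352, 353, 354, 355], [217, 217, 219, 221, 222, 219, 210, 199, 193, 190, 184, 176, 170, 169, 169, 169, 169, 169, 169, 169, 165, 146, 107, 55, 20, 12], [222, 220, 218, 217, 217, 218, 219, 223, 226, 217, 197, 177, 169, 168, 169, 170, 169, 170, 170, 170, 165, 146, 105, 55, 24, 15]]
[ 0.17389149 -0.06491184  1.7496029 ]
```

```bash
sed -i 's/172+edge(g\[172:185,c\])/174.5-.5+edge(g[174:185,c])/; s/285+edge(g\[r,285:300\])/289+edge(g[r,289:300])/; s/range(296,350,4)/range(316,350,4)/' m.py; python3 m.py | head -4
python3 - <<'E'
from h import *
# scene check: predicted pixels in both cameras for candidate nest pose
O=np.array([0.5115,-0.0755]);a=np.radians(.3)
R=np.array([[np.cos(a),-np.sin(a)],[np.sin(a),np.cos(a)]])
pts=[(-58,97,12),(50,97,12),(50,-112,12),(-75-6,-112,20),(-81,-36,20),(-75,-74,26),(-43,-75+128,26),(43,53,26),(43,-75,26)]
W=[list(O+R@np.array(p[:2])/1e3)+[p[2]/1e3] for p in pts]
for n,o,s in(("top",(250,165),5.5),("scene",(270,165),6)):
    f=f"pics/c{1 if n=='top' else 2}.png"; im=cv2.imread(f)
    for u in (proj(n,W)-o+.5)*s: cv2.drawMarker(im,tuple(int(x) for x in u),(0,0,255),0,12,1)
    cv2.imwrite(f"pics/d_{n}.png",im)
a,b=cv2.imread("pics/d_top.png")[:,:780],cv2.imread("pics/d_scene.png")[80:300,:]
cv2.imwrite("pics/d.png",np.vstack([a,b]))
E
```

```text
top [ 0.5631 -0.115 ] dir -89.91 res 0.0019
bar [ 0.4293 -0.1483] dir 89.97 res 0.0004
right [ 0.4974 -0.1874] dir 0.64 res 0.0006
left [0.5078 0.0267] dir -1.19 res 0.0022
```

View pics/d.png

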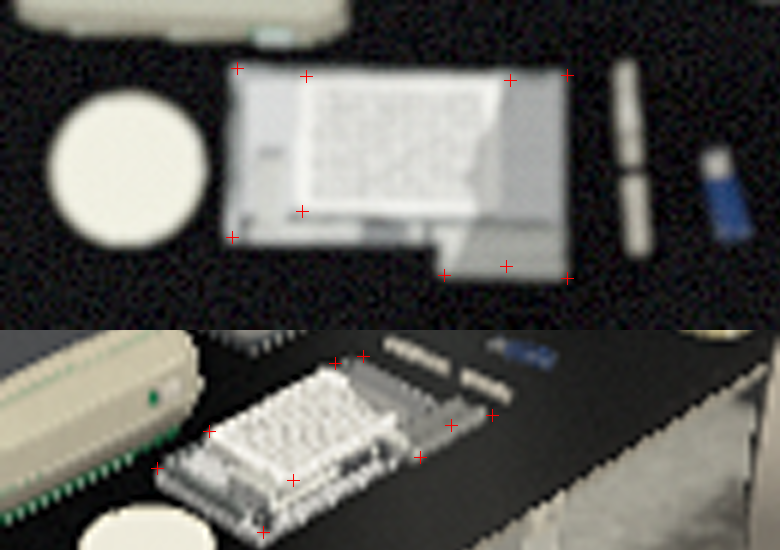

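```bash
echo '[[[0,0,0,-0.15,0.8],[0,0,0,-0.15,0.8],[0,0,0,-0.15,0.8],[0,0,0,-0.15,0.8],[0,0,0,-0.15,0.8],[0,0,0,-0.15,0.8],[0,0,0,-0.15,0.8],[0,0,0,-0.116,0.8],[0,0,0,0,0.8],[0,0,0,0,0.8]]]' > mv.in && python3 nudge.py mv.in
```

```text
t: 1.1
eef_pos: [0.2656, -0.6203, 0.2309]
tool_rot: [-0.0, 0.708, 0.706, 0.0]
contact_force: [0.2, -0.3, 0.2]
gripper_width: 0.8
grasp_force: 0.0
```

```bash
echo '[[[0.03,0.014,0,0,0.8],[0.03,0.014,0,0,0.8],[0.03,0.014,0,0,0.8],[0.03,0.014,0,0,0.8],[0.03,0.014,0,0,0.8],[0.03,0.014,0,0,0.8],[0.03,0.014,0,0,0.8],[0.03,0.014,0,0,0.8],[0.03,0.014,0,0,0.8],[0.03,0.014,0,0,0.8],[0.03,0.014,0,0,0.8],[0.03,0.014,0,0,0.8],[0.03,0.014,0,0,0.8],[0.03,0.014,0,0,0.8],[0.027,0.016,0,0,0.8],[0,0,0,0,0.8],[0,0,0,0,0.8]]]' > mv.in && python3 nudge.py mv.in
```

```text
t: 2.8
eef_pos: [0.478, -0.173, 0.2313]
tool_rot: [-0.0, 0.707, 0.707, -0.0]
contact_force: [0.2, -0.4, -0.1]
gripper_width: 0.804
grasp_force: 0.0
```

```bash
echo '[[[0,0,0.03,0,0.8],[0,0,0.03,0,0.8],[0,0,0.03,0,0.8],[0,0,0.03,0,0.8],[0,0,0.03,0,0.8],[0,0,0.02,0,0.8],[0,0,0,0,0.8],[0,0,0,0,0.8]]]' > mv.in && python3 nudge.py mv.in
python3 - <<'E'
from h import *
W=[[.4365,-.173,.03],[.5185,-.173,.03]]
o=[]
for n,r,c in(("top",165,270),("scene",145,280)):
    im=optics.read_camera(n); cv2.imwrite(f"pics/{n}1.png",im)
    o.append(cv2.resize(im[r:r+62,c:c+130],None,fx=4.8,fy=4.8,interpolation=cv2.INTER_CUBIC))
cv2.imwrite("pics/e.png",np.vstack(o))
E
```

```text
t: 3.6
eef_pos: [0.4775, -0.1745, 0.0615]
tool_rot: [-0.0, 0.708, 0.706, -0.0]
contact_force: [0.4, -0.4, 1.0]
gripper_width: 0.798
grasp_force: 0.0
```

View pics/e.png

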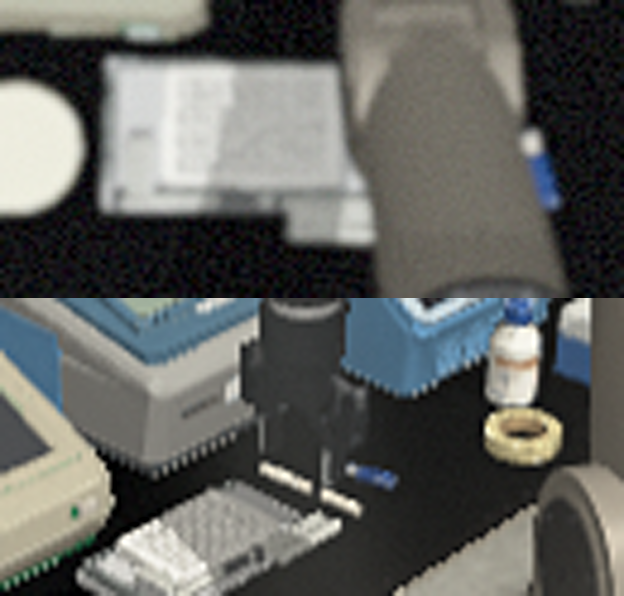

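```bash
python3 - <<'E'
from h import *
for z in(.0615,.07): print(((proj("scene",[[.4365,-.1745,z],[.5185,-.1745,z]])-[280,145]+.5)*4.8+[0,298]).round())
E
echo '[[[0,0,0.008,0,0.8],[0,0,0.008,0,0.8],[0,0,0.008,0,0.8],[0,0,0.006,0,0.8],[0,0,0,0,0.8],[0,0,0,0,0.8]]]' > mv.in && python3 nudge.py mv.in
```

```text
[[333. 491.]
 [267. 457.]]
[[333. 483.]
 [267. 449.]]
t: 4.3
eef_pos: [0.4778, -0.1733, 0.0311]
tool_rot: [-0.0, 0.707, 0.707, -0.0]
contact_force: [-0.2, -1.0, 0.2]
gripper_width: 0.797
grasp_force: 0.0
```

```bash
for i in 1 2 3; do :; done; echo '[[[0,0,0.003,0,0.8],[0,0,0.003,0,0.8],[0,0,0,0,0.8],[0,0,0,0,0.8]]]' > mv.in && python3 nudge.py mv.in; echo '[[[0,0,0.003,0,0.8],[0,0,0,0,0.8],[0,0,0,0,0.8]]]' > mv.in && python3 nudge.py mv.in
```

```text
t: 4.7
eef_pos: [0.4778, -0.1735, 0.0253]
tool_rot: [-0.0, 0.707, 0.707, -0.0]
contact_force: [0.8, -1.3, 0.5]
gripper_width: 0.801
grasp_force: 0.0
t: 5.0
eef_pos: [0.4778, -0.1735, 0.0222]
tool_rot: [-0.0, 0.707, 0.707, -0.0]
contact_force: [-0.2, 0.7, 0.0]
gripper_width: 0.8
grasp_force: 0.0
```

```bash
echo '[[[0,0,0.003,0,0.8],[0,0,0,0,0.8],[0,0,0,0,0.8]]]' > mv.in && python3 nudge.py mv.in; echo '[[[0,0,0.003,0,0.8],[0,0,0,0,0.8],[0,0,0,0,0.8]]]' > mv.in && python3 nudge.py mv.in
```

```text
t: 5.3
eef_pos: [0.4778, -0.1734, 0.0192]
tool_rot: [-0.0, 0.707, 0.707, -0.0]
contact_force: [0.2, 0.6, 0.1]
gripper_width: 0.8
grasp_force: 0.0
t: 5.6
eef_pos: [0.4776, -0.1735, 0.0164]
tool_rot: [-0.0, 0.707, 0.707, -0.0]
contact_force: [-1.6, 0.1, 5.1]
gripper_width: 0.801
grasp_force: 2.5
```

```bash
echo '[[[0,0,0.003,0,0.8],[0,0,0,0,0.8],[0,0,0,0,0.8]]]' > mv.in && python3 nudge.py mv.in; echo '[[[0,0,0.002,0,0.8],[0,0,0,0,0.8],[0,0,0,0,0.8]]]' > mv.in && python3 nudge.py mv.in
python3 - <<'E'
from h import *
im=optics.read_camera("scene"); cv2.imwrite("pics/s2.png",cv2.resize(im[165:235,280:380],None,fx=8,fy=8,interpolation=cv2.INTER_CUBIC)[:600])
E
```

```text
t: 5.9
eef_pos: [0.4773, -0.1735, 0.0134]
tool_rot: [-0.0, 0.707, 0.707, -0.0]
contact_force: [-2.0, -0.5, 6.6]
gripper_width: 0.798
grasp_force: 3.3
t: 6.2
eef_pos: [0.4774, -0.1735, 0.0115]
tool_rot: [-0.0, 0.707, 0.707, -0.0]
contact_force: [-1.8, 0.5, 7.8]
gripper_width: 0.799
grasp_force: 3.9
```

View pics/s2.png

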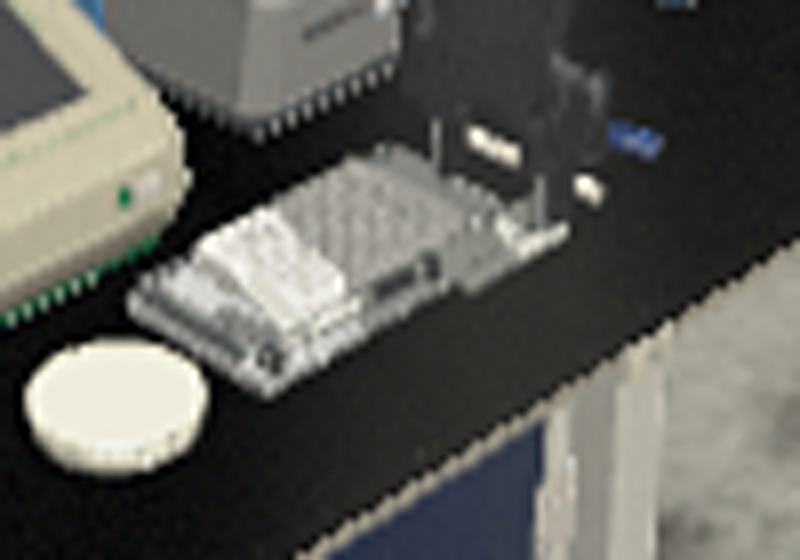

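```bash
echo '[[[0,0,0.0015,0,0.8],[0,0,0,0,0.8],[0.002,0,0,0,0.8],[0.002,0,0,0,0.8],[0.002,0,0,0,0.8],[0.002,0,0,0,0.8],[0,0,0,0,0.8]]]' > mv.in && python3 nudge.py mv.in;echo '[[[0.002,0,0,0,0.8],[0.002,0,0,0,0.8],[0.002,0,0,0,0.8],[0.002,0,0,0,0.8],[0.002,0,0,0,0.8],[0.002,0,0,0,0.8]]]' > mv.in && python3 nudge.py mv.in
```

```text
t: 6.95
eef_pos: [0.4787, -0.1672, 0.0107]
tool_rot: [0.001, 0.707, 0.707, -0.0]
contact_force: [-0.4, -4.5, 8.5]
gripper_width: 0.798
grasp_force: 4.3
t: 7.55
eef_pos: [0.4791, -0.1556, 0.0108]
tool_rot: [0.002, 0.707, 0.707, -0.0]
contact_force: [0.6, -4.2, 7.8]
gripper_width: 0.8
grasp_force: 4.4
```

```bash
echo '[[[0.002,0,0,0,0.8],[0.002,0,0,0,0.8],[0.002,0,0,0,0.8],[0.002,0,0,0,0.8],[0.002,0,0,0,0.8],[0.002,0,0,0,0.8],[0.002,0,0,0,0.8]]]' > mv.in && python3 nudge.py mv.in;echo '[[[0.002,0,0,0,0.8],[0.002,0,0,0,0.8],[0.002,0,0,0,0.8],[0,0,0,0,0.8]]]' > mv.in && python3 nudge.py mv.in
python3 - <<'E'
from h import *
o=[]
for n,r,c in(("top",165,270),("scene",165,280)):
    im=optics.read_camera(n); cv2.imwrite(f"pics/{n}3.png",im)
    o.append(cv2.resize(im[r:r+62,c:c+130],None,fx=4.8,fy=4.8,interpolation=cv2.INTER_CUBIC))
cv2.imwrite("pics/f.png",np.vstack(o))
E
```

```text
t: 8.25
eef_pos: [0.4792, -0.1416, 0.0108]
tool_rot: [0.002, 0.707, 0.707, -0.0]
contact_force: [-0.0, -5.8, 8.6]
gripper_width: 0.799
grasp_force: 4.5
t: 8.65
eef_pos: [0.4792, -0.1352, 0.0108]
tool_rot: [0.002, 0.707, 0.707, 0.0]
contact_force: [0.1, -5.0, 8.3]
gripper_width: 0.804
grasp_force: 4.5
```

View pics/f.png

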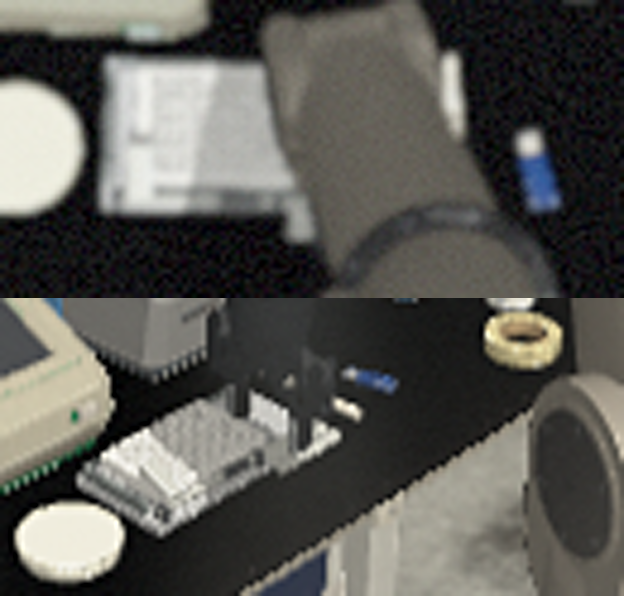

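```bash
echo '[[[0.0015,0,0,0,0.8],[0.0015,0,0,0,0.8],[0.001,0,0,0,0.8],[0.001,0,0,0,0.8]]]' > mv.in && python3 nudge.py mv.in;echo '[[[0.001,0,0,0,0.8],[0.001,0,0,0,0.8]]]' > mv.in && python3 nudge.py mv.in; echo '[[[0.001,0,0,0,0.8],[0,0,0,0,0.8]]]' > mv.in && python3 nudge.py mv.in
```

```text
t: 9.15
eef_pos: [0.4792, -0.1305, 0.0108]
tool_rot: [0.002, 0.707, 0.707, -0.0]
contact_force: [0.8, -4.7, 9.7]
gripper_width: 0.799
grasp_force: 4.6
t: 9.35
eef_pos: [0.4792, -0.1285, 0.0108]
tool_rot: [0.002, 0.707, 0.707, -0.0]
contact_force: [0.1, -6.2, 8.8]
gripper_width: 0.804
grasp_force: 4.6
t: 9.55
eef_pos: [0.4792, -0.1274, 0.0108]
tool_rot: [0.002, 0.707, 0.707, -0.0]
contact_force: [-0.2, -4.6, 8.5]
gripper_width: 0.802
grasp_force: 4.5
```

```bash
for k in 1; do echo '[[[0.001,0,0,0,0.8],[0,0,0,0,0.8]]]' > mv.in && python3 nudge.py mv.in|sed -n '2p;4p'; echo '[[[0.001,0,0,0,0.8],[0,0,0,0,0.8]]]' > mv.in && python3 nudge.py mv.in|sed -n '2p;4p'; echo '[[[0.001,0,0,0,0.8],[0,0,0,0,0.8]]]' > mv.in && python3 nudge.py mv.in|sed -n '2p;4p'; done
```

```text
eef_pos: [0.4792, -0.1264, 0.0108]
contact_force: [-0.8, -4.4, 7.8]
eef_pos: [0.4792, -0.1255, 0.0108]
contact_force: [0.7, -5.2, 9.1]
eef_pos: [0.4792, -0.1243, 0.0108]
contact_force: [-0.1, -5.5, 9.3]
```

```bash
echo '[[[0.001,0,0,0,0.8],[0,0,0,0,0.8]]]' > mv.in && python3 nudge.py mv.in|sed -n '2p;4p'; echo '[[[0.001,0,0,0,0.8],[0,0,0,0,0.8]]]' > mv.in && python3 nudge.py mv.in|sed -n '2p;4p'
python3 - <<'E'
from h import *
im=optics.read_camera("top"); cv2.imwrite("pics/t4.png",im)
for f in("pics/top0.png","pics/top3.png","pics/t4.png"):
    print(cv2.cvtColor(cv2.imread(f),cv2.COLOR_BGR2GRAY)[183:187,288:312].mean(0).astype(int).tolist())
O=[.5115,-.0758]
print(proj("top",[[O[0]+.02,O[1]+y,z] for y,z in((.097,.012),(.097,.024),(.089,.024),(.089,.026),(.080,.026))]).round(1))
E
```

```text
eef_pos: [0.4792, -0.1234, 0.0108]
contact_force: [-0.3, -4.6, 8.5]
eef_pos: [0.4792, -0.1224, 0.0108]
contact_force: [-0.4, -5.1, 8.4]
[15, 18, 27, 63, 109, 147, 183, 211, 219, 218, 218, 218, 218, 218, 219, 220, 229, 238, 237, 227, 221, 221, 214, 212]
[17, 13, 23, 60, 107, 145, 182, 208, 214, 209, 216, 232, 238, 228, 215, 212, 213, 213, 215, 214, 217, 219, 214, 214]
[11, 16, 24, 60, 105, 148, 191, 225, 237, 231, 219, 216, 217, 212, 212, 211, 213, 214, 213, 215, 220, 216, 210, 206]
[[292.5 185.3]
 [292.4 184.6]
 [294.7 184.7]
 [294.7 184.6]
 [297.3 184.6]]
```

```bash
echo '[[[0.001,0,0,0,0.8],[0,0,0,0,0.8]]]' > mv.in && python3 nudge.py mv.in|sed -n '2p;4p'; echo '[[[0.001,0,0,0,0.8],[0,0,0,0,0.8]]]' > mv.in && python3 nudge.py mv.in|sed -n '2p;4p';echo '[[[0.001,0,0,0,0.8],[0,0,0,0,0.8]]]' > mv.in && python3 nudge.py mv.in|sed -n '2p;4p'
```

```text
eef_pos: [0.4792, -0.1215, 0.0108]
contact_force: [-0.6, -5.4, 9.4]
eef_pos: [0.4792, -0.1206, 0.0108]
contact_force: [0.4, -4.8, 9.7]
eef_pos: [0.4791, -0.1206, 0.0108]
contact_force: [0.8, -7.9, 8.7]
```

```bash
echo '[[[0.001,0,0,0,0.8],[0,0,0,0,0.8],[0,0,0,0,0.8]]]' > mv.in && python3 nudge.py mv.in|sed -n '2p;4p'; echo '[[[0.001,0,0,0,0.8],[0,0,0,0,0.8],[0,0,0,0,0.8]]]' > mv.in && python3 nudge.py mv.in|sed -n '2p;4p'
```

```text
eef_pos: [0.4791, -0.1204, 0.0108]
contact_force: [-0.1, -10.2, 8.1]
eef_pos: [0.479, -0.1203, 0.0109]
contact_force: [0.9, -12.7, 8.4]
```

```bash
echo '[[[-0.001,0,0,0,0.8],[-0.001,0,0,0,0.8],[-0.001,0,0,0,0.8],[-0.001,0,0,0,0.8],[-0.002,0,0,0,0.8],[-0.002,0,0,0,0.8],[0,0,0,0,0.8],[0,0,0,0,0.8]]]' > mv.in && python3 nudge.py mv.in; echo '[[[0,0,-0.002,0,0.8],[0,0,-0.002,0,0.8],[0,0,-0.002,0,0.8],[0,0,-0.002,0,0.8],[0,0,-0.002,0,0.8],[0,0,-0.005,0,0.8],[0,0,-0.01,0,0.8],[0,0,-0.02,0,0.8],[0,0,-0.03,0,0.8],[0,0,-0.04,0,0.8],[0,0,-0.04,0,0.8],[0,0,-0.04,0,0.8]]]' > mv.in && python3 nudge.py mv.in
```

```text
t: 12.6
eef_pos: [0.4792, -0.1222, 0.0106]
tool_rot: [0.0, 0.707, 0.707, 0.001]
contact_force: [-0.2, 3.1, 8.9]
gripper_width: 0.8
grasp_force: 4.5
t: 13.8
eef_pos: [0.4774, -0.1234, 0.207]
tool_rot: [0.0, 0.707, 0.707, 0.0]
contact_force: [1.0, -0.1, -0.5]
gripper_width: 0.803
grasp_force: 0.0
```

```bash
echo '[[[-0.03,0,0,0,0.8],[-0.04,0,0,0,0.8],[-0.04,0,0,0,0.8],[-0.04,0,0,0,0.8],[-0.04,0,0,0,0.8],[-0.04,0,0,0,0.8],[0,0,0,0,0.8],[0,0,0,0,0.8]]]' > mv.in && python3 nudge.py mv.in
python3 - <<'E'
from h import *
o=[]
for n,r,c in(("top",165,260),("scene",165,270)):
    im=optics.read_camera(n); cv2.imwrite(f"pics/{n}5.png",im)
    if n=="top":
        g=cv2.cvtColor(im,cv2.COLOR_BGR2GRAY); print(g[183:187,288:312].mean(0).astype(int).tolist()); print(g[183:187,324:354].mean(0).astype(int).tolist())
        print(proj("top",[[.53,-.0758-.039,.026],[.53,-.0758-.039,.012]]).round(1))
    o.append(cv2.resize(im[r:r+60,c:c+135],None,fx=4.9,fy=4.9,interpolation=cv2.INTER_CUBIC))
cv2.imwrite("pics/g.png",np.vstack(o))
E
```

```text
t: 14.6
eef_pos: [0.4772, -0.3543, 0.205]
tool_rot: [-0.0, 0.708, 0.706, 0.0]
contact_force: [0.1, 0.4, 0.2]
gripper_width: 0.797
grasp_force: 0.0
[18, 17, 28, 59, 104, 149, 198, 231, 236, 228, 219, 215, 213, 212, 214, 207, 209, 213, 211, 215, 216, 218, 220, 213]
[176, 174, 177, 180, 187, 189, 186, 177, 168, 165, 166, 165, 165, 166, 165, 164, 164, 164, 164, 166, 164, 165, 166, 166, 165, 167, 164, 150, 104, 51]
[[331.8 185.9]
 [331.7 186.7]]
```

View pics/g.png

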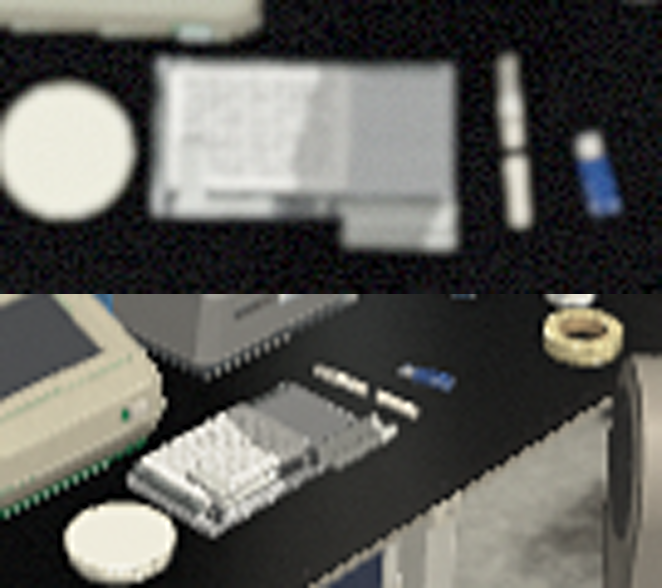

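The plate's rear edge appears at column 331.3 and the predicted home position is 331.8. The clip has closed on the plate, and the dish, pen and stick have not moved.

```bash
python3 -c "
from station import bot, optics
print(bot.hand_in())"
```

```text
the job is handed in; nothing more can be done
None
```

The job is handed in: the plate is against the end stop (the push stalled there, and the last picture agrees to within about 2 mm), the clip is released onto it, and the arm is clear with nothing seen disturbed around the nest.

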